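# Half open the water valve, then bring the right jar to the front and hold the carousel

### The job

We are about to mix a foot soak: first set the lever of the water tap over the bowl half open, midway between closed (across the pipe) and fully open (along the pipe). Then turn the jar carousel, without spinning it fast, until the jar with the ball-knob lid is straight at the front, at the middle of the scoop rest, and finish while holding the carousel still in your grip, so that I can lift the lid and scoop with one hand: hold it by its centre knob or anything else on it but that jar. Leave everything else on the counter where it is.

Things in the scene. Friction and masses are not known exactly. Their poses are not given: they have to be found in the camera images.
- lever (a joint): Angle of the tap's valve lever about its upright axis: 0 = closed, square across the level pipe; 1.571 = fully open, along the pipe, pointing to the spout; half open = 0.785. Grows counter-clockwise seen from above; stops at both ends; turns stiffly (about 0.22 N m) and stays where it is left.
- lever_axis (a point): Point on the lever's upright turning axis, at the height of the middle of the lever's black grip (212 mm above the counter).
- lever_grip (a point): Middle of the lever's black plastic grip, 75 mm out from the turning axis, 212 mm above the counter. The grip is a level bar 62 mm long (radially), 16 mm wide, 11 mm thick, to be pinched across its width from above. The direction from lever_axis to here is that of the lever. Near the axis the pipe (valve top at 184 mm) lies below it.
- tap: Fixed steel deck-mounted tap with a lever ball valve. Origin on the counter straight below the lever's axis. Own x axis along the level pipe: the riser (22 mm thick, 180 mm high) stands at x = +120 mm, the down-turned spout at x = -100 mm. The closed lever points along the tap's own +y, the open one along its -x.
- spout (a point): Mouth of the spout, 109 mm above the counter, over the middle of the bowl.
- bowl: Loose blue plastic mixing bowl, 120 mm wide, 68 mm high, under the spout. Origin: centre of its underside. Stays where it is.
- stand: Fixed wooden stand of the carousel: a board 280 x 230 mm, 20 mm thick. Origin on the counter on the turntable's axis. Its front is its own -x side: there the board reaches 165 mm from the axis and carries the scoop rest, a trough between two low lips (tops at 27 mm) at x = -141 mm. A jar is straight at the front when its centre lies on the stand's -x axis.
- carousel: Turntable with five jars and centre post. Turns freely both ways, no stops, about the upright axis through its origin (= the stand's origin); friction about 0.05 N m. Disc 224 mm across, top 36 mm above the counter. Its own -x points to the ball-knob jar: turned right when its yaw equals the stand's. Jars sit fast, 75 mm from the axis, 72 degrees apart, 47 to 61 mm wide, tops at most 129 mm up.
- knob (a point): Middle of the black round knob on top of the carousel's centre post, on the turning axis, 166 mm above the counter. The knob turns with the carousel; it is 40 mm across, upright-sided from 155 to 177 mm, top at 182 mm, and can be gripped from above at any yaw. Below it the post is 14 mm thick.
- knob_jar: The jar to bring to the front: glass, 56 mm across, with a domed steel lid topped by a 22 mm steel ball (top 129 mm above the counter); the other four have flat lids. Origin: centre of its underside, 75 mm from the carousel's axis. It is fixed to the turntable. Not to be touched at the end.
- scoop: Loose steel measuring scoop, 130 mm long, 26 mm wide, 15 mm high, lying in the scoop rest on the stand. Origin on its underside, 56 mm from the scoop end. Leave it.
- soap: Loose blue soap bottle with white pump, 62 mm across, 169 mm high, standing between tap and carousel towards the back. Origin: centre of its underside. Leave it.
- brush: Loose white nail brush, 90 x 36 mm, 32 mm high, between tap and carousel. Origin: centre of its underside. Leave it.
- tub: Loose white cream tub, 58 mm across, 50 mm high, between tap and carousel, nearest the robot. Origin: centre of its underside. Leave it.
- cup: Loose steel measuring cup, 54 mm across, 60 mm high, beside the soap bottle. Origin: centre of its underside. Leave it.
Mind the look-alikes: they are no part of the job. Leave any green, orange or white look-alike of the bowl alone.

How it is judged:
On the way, in this order (a step that is already met when the one before it is completed fails the run):
1. the valve lever stands half open (45 degrees, give or take 10) (value of joint lever between 0.605 and 0.965 rad), for 0.3 s.
2. the jar with the ball-knob lid is straight at the front and the carousel is held still by the fingers, not by that jar (x of knob_jar in the frame of stand below -0.05 m and y of knob_jar in the frame of stand between -0.014 and 0.014 m and contact force between the fingers and carousel above 2 N and contact force between the fingers and knob_jar below 0.3 N and angular speed of carousel below 0.15 rad/s), for 0.3 s.
At the end, for the whole second after the job is handed in: Lever half open (45 degrees, give or take 10); ball-knob jar at the front, its centre within 14 mm of the stand's middle line; fingers still hold the carousel (over 2 N), not by that jar, and it stands still; bowl under the spout within 35 mm (all of step 1 and all of step 2 and horizontal distance between bowl and spout below 0.035 m); the arm keeps its last pose, push and grip.
It fails at once if something standing on the counter, or the scoop in its rest, is pushed away or lifted (over 30 mm; scoop 40 mm) (distance of scoop from where it was at the start of the episode above 0.04 m or distance of any of soap, brush, tub, cup, bowl from where it was at the start of the episode above 0.03 m).
It fails at once if something is knocked over (angle between any of scoop, soap, brush, tub, cup, bowl's own z axis and vertical above 0.5 rad).
It fails at once if the carousel is spun fast (over half a turn per second) (angular speed of carousel above 3.2 rad/s).
It also fails if it takes over 61 s, if anything falls off the work surface, if the arm or the gripper's body presses on something with over 40 N, if the wrist force passes 120 N, or if a joint passes its speed limit or range.

### The arm

A 7-joint arm with a two-finger parallel gripper is mounted at the origin on the work surface. World frame = base frame: x ahead of the robot, y to its left, z up, the work surface at z = 0. Lengths are in m, angles in rad, forces in N, time in s.
With the tool pointing down it reaches from about 0.4 to 0.85 m from the base axis. Payload 4.5 kg.
Tool frame: the origin (TCP) lies on the mounting face of the last link; the fingertips stand 166 mm ahead of it and the grasp point (between the pads) lies 147 mm ahead of it; y points along the fingers, z is the direction in which the jaws open and shut, and the axes are right-handed (so a half turn about y gives the same grasp; the last joint's range is limited). The gripper opens to 88 mm and grips with 3 to 60 N. Pads are 18 mm wide; open, the fingers measure 123 mm over their backs; the gripper's body (75 mm by 187 mm) begins 45 mm behind the grasp point.
Start: joints at [-1.069, 0.689, -0.195, 1.565, 0.157, 0.902, -0.215], TCP at [0.282, 0.558, 0.405] pointing down, gripper open.
Joint ranges: [-3.01, 3.01], [-0.46, 2.08], [-1.47, 1.51], [0.13, 2.56], [-1, 4.14], [0.04, 2.09], [-2.66, 2.66]. Speed limits (rad/s): [2.57, 2.57, 3.14, 3.14, 3.14, 3.14, 3.14].

### API

Orientations are given as a unit quaternion [x, y, z, w].
In Python, from plant import r gives the robot as it stands.
- The arm moves only by the tool arm_command, never from a script. Its argument "deltas" is a list of rows, each an object of numbers: "dx", "dy", "dz": the shift along the tool's x, y, z each as a share of 1000 mm, from -1 to 1; "wx", "wy", "wz": the turn, a rotation vector about the tool's x, y, z each as a share of 45 degrees, from -1 to 1. In form: [{"dx": .., "dy": .., "dz": .., "wx": .., "wy": .., "wz": ..}, ...]. A call has exactly 5 rows; each row is the pose to reach, as a shift and turn from the pose commanded when the call began, along the tool's axes at that moment; what a row does not reach only later rows make up. A row lasts 1/10 s, in which the tool goes at most 50 mm and 8.59 degrees, less where a joint would pass 70% of its speed; a pose out of reach is approached as far as the arm can. A call with a number of a shift or a turn outside -1 to 1 is refused whole. A call with a gripper value outside its range is refused whole. "claw" is the opening, from -1 (shut) to 1 (fully open), set as the call begins (left out, the last holds). The fingers move at their own pace and stop on an object; "grip_force" is the grip in N (left out, the last holds). Time passes only in rows, so rows that repeat a pose let the fingers close, or fill a call up. It gives the time, the measured TCP pose, the force and the opening at its end, in the units of the state.
- r.get_state(): the state, without advancing time (a new reading comes with each control period).
- r.snapshot(name): name is "side" or "top"; returns the picture (400x640x3 uint8, red, green, blue); there is no depth.
- r.get_calibration(name): a dict with "vertical_fov" (degrees; the focal length in pixels is half the picture's height over the tangent of half this angle, whatever the lens; pixels are square), "cx", "cy" (the principal point, pixels), "R" (3x3) and "t" (3): a world point X has camera coordinates R X + t. Camera axes: x right, y down, z forward; pixel columns grow to the right and rows downward; lengths in m; the calibration is good to about 2 mm. A picture is of the moment at which its call begins. get_calibration takes no time and is no camera call.
- r.finish_job(): hands the job in, once; it reports no verdict.
The state is a dict: "clock": time; "q": joint angles; "qd": joint speeds; "joint_torque": joint torques, N m; "tool_pos": TCP position; "eef_rot": TCP orientation; "contact_force": force on the tool from outside, world axes, zero at the start; "moment": the same for the moment, N m; "opening": opening from 0.0 (shut) to 1.0 (fully open).
Only numpy, scipy, OpenCV 4.12 (cv2) and the standard library are available. Lean on these libraries where they do the work, as an engineer would, in place of code of your own. Each camera call takes 0.05 s, during which the arm holds its last target.

## Working session

There is one attempt and no reset: what is moved stays moved. The work goes in short steps, Python scripts to look and compute and a tool call to move; the robot and the scene stay as the last step left them, time stands still between calls to the robot, and variables do not carry over. Pictures are saved under pics/ and viewed, and the job is handed in when it is done.

Besides the shell and the picture viewer there is one more tool, called after ">>>" by a JSON object that holds its "name" and its "arguments", one argument or row to a line. arm_command: Moves the arm, as the interface text tells. Shift numbers are shares of 1000 mm and turn numbers shares of 45 degrees, none past 1 either way. Its arguments: {"type":"object","properties":{"deltas":{"type":"array","items":{"type":"object","properties":{"dx":{"type":"number","minimum":-1,"maximum":1},"dy":{"type":"number","minimum":-1,"maximum":1},"dz":{"type":"number","minimum":-1,"maximum":1},"wx":{"type":"number","minimum":-1,"maximum":1},"wy":{"type":"number","minimum":-1,"maximum":1},"wz":{"type":"number","minimum":-1,"maximum":1}}}},"claw":{"type":"number"},"grip_force":{"type":"number"}},"required":["deltas"]}

```bash
ls; mkdir -p pics; python3 - <<'E'
from plant import r
import cv2
for n in("side","top"):
    im=r.snapshot(n); cv2.imwrite(f"pics/{n}0.png",im[:,:,::-1]); c=r.get_calibration(n); print(n,c)
print(r.get_state())
E
```

```text
pics
side {'vertical_fov': 44.63778981868789, 'cx': 312.8105849067074, 'cy': 196.20199942420385, 'R': array([[-0.99670303, -0.08004557, -0.01325838],
       [-0.05002661,  0.73493381, -0.67629108],
       [ 0.06387814, -0.6733981 , -0.73651516]]), 't': array([0.55015597, 0.09280624, 1.61255807])}
top {'vertical_fov': 45.0968088045729, 'cx': 316.40782762094, 'cy': 196.823008231877, 'R': array([[ 0.02803853, -0.99949397,  0.01502128],
       [-0.9940133 , -0.02946598, -0.10521086],
       [ 0.10560023, -0.01198139, -0.99433648]]), 't': array([-0.00897242,  0.55669362,  1.27080759])}
{'clock': 0.1, 'q': array([-1.06916895,  0.68991948, -0.19451968,  1.56622668,  0.15729464,
        0.90250181, -0.21510985]), 'qd': array([-0.00226471, -0.00267017, -0.00166677, -0.00513971,  0.00024989,
       -0.0002821 ,  0.00113102]), 'joint_torque': array([-3.64870291e-03, -5.28499675e+01, -1.27143312e+00, -1.53839046e+01,
       -5.25237608e-02,  1.89774997e-03,  3.15170371e-05]), 'tool_pos': array([0.28173263, 0.55757456, 0.40398146]), 'eef_rot': array([ 0.68843547, -0.16397304,  0.16378022, -0.68727395]), 'contact_force': array([ 0.34388539, -0.34704268,  0.24808228]), 'moment': array([-0.01310868, -0.04266671,  0.03626637]), 'opening': 1.0031794506332545}
```

View pics/side0.png

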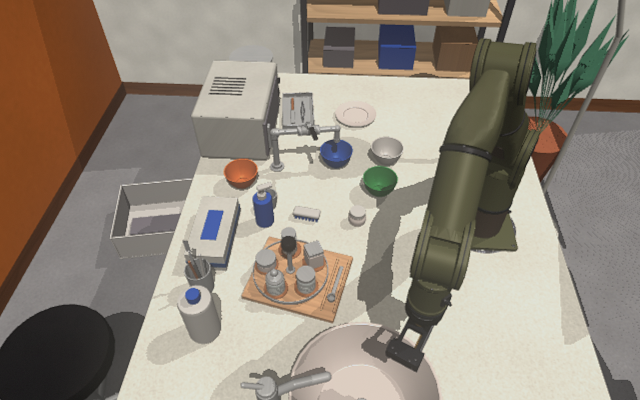

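View pics/top0.png

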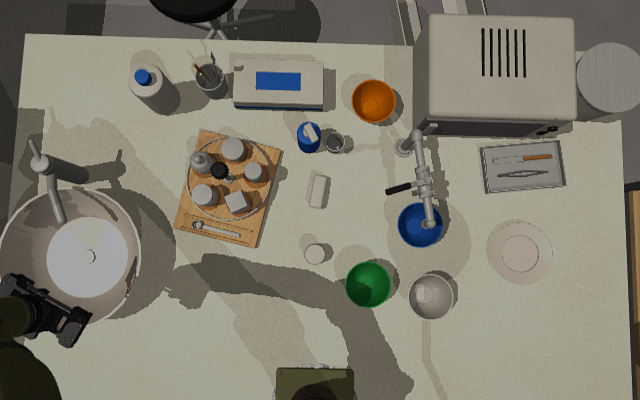

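The tap is at about (422,180) in the top view, with its black lever grip at (399,189). The carousel is at (222,178), with candidate jars at (201,160), (232,150), (254,171), (236,202) and (205,195). I'll enlarge both areas to check.

```bash
python3 - <<'E'
import cv2, numpy as np
t=cv2.imread("pics/top0.png"); s=cv2.imread("pics/side0.png")
a=cv2.resize(t[120:260,165:295],None,fx=4,fy=4,interpolation=cv2.INTER_CUBIC)[:560]
cv2.imwrite("pics/c1.png",a)
cv2.imwrite("pics/c2.png",cv2.resize(t[115:245,370:470],None,fx=4.5,fy=4.5,interpolation=cv2.INTER_CUBIC))
cv2.imwrite("pics/c3.png",cv2.resize(s[215:325,235:360],None,fx=5,fy=5,interpolation=cv2.INTER_CUBIC))
cv2.imwrite("pics/c4.png",cv2.resize(s[110:180,255:360],None,fx=6,fy=6,interpolation=cv2.INTER_CUBIC))
E
```

```text
(no output)
```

View pics/c1.png

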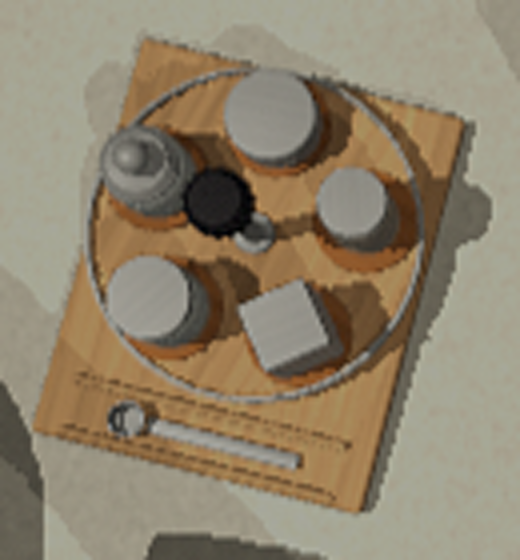

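View pics/c2.png

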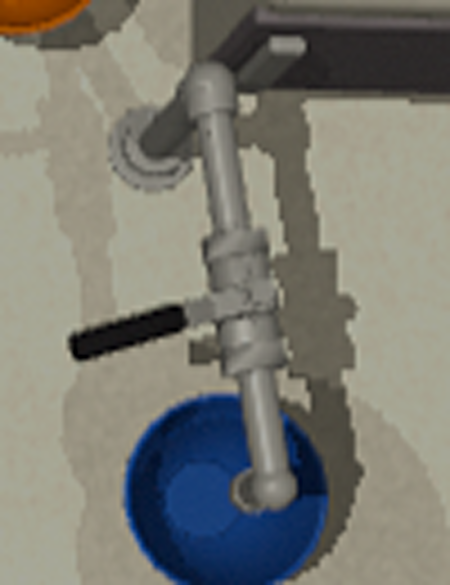

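View pics/c3.png

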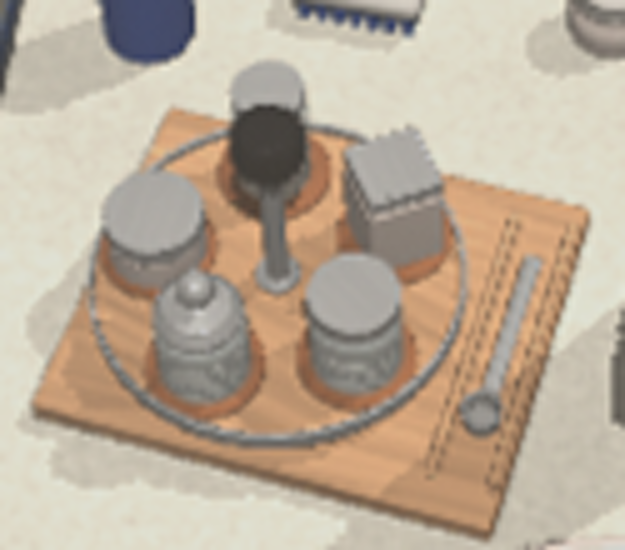

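View pics/c4.png

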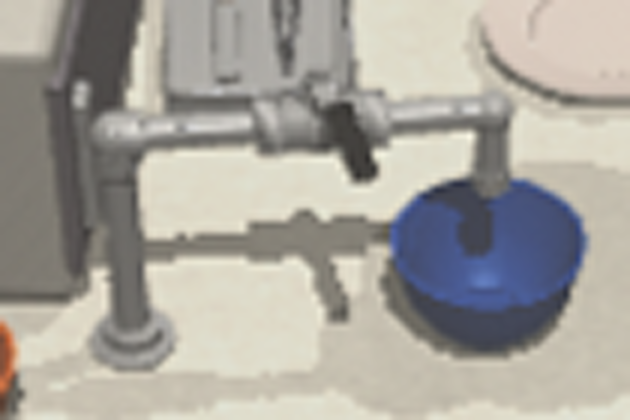

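The ball-knob jar is the one with the small sphere on a domed lid: top view about (199,159), side view about (274,272). The other four lids are flat. The lever is closed, grip centre about (398,188), and points left. Now I'll compute positions.

```bash
cat > h.py <<'E'
import numpy as np
from plant import r
def cam(n):
    c=r.get_calibration(n); f=200/np.tan(np.radians(c["vertical_fov"]/2)); return f,c["cx"],c["cy"],np.array(c["R"]),np.array(c["t"])
def ray(n,u,v):
    f,cx,cy,R,t=cam(n); d=R.T@np.array([(u-cx)/f,(v-cy)/f,1]); return -R.T@t,d
def atz(n,u,v,z):
    o,d=ray(n,u,v); return o+d*(z-o[2])/d[2]
def proj(n,X):
    f,cx,cy,R,t=cam(n); p=R@np.array(X)+t; return np.array([f*p[0]/p[2]+cx,f*p[1]/p[2]+cy])
def tri(a,b):
    A=[];B=[]
    for (n,u,v) in (a,b):
        o,d=ray(n,u,v);d/=np.linalg.norm(d);P=np.eye(3)-np.outer(d,d);A.append(P);B.append(P@o)
    A=np.vstack(A);B=np.hstack(B);X=np.linalg.lstsq(A,B,rcond=None)[0];return X,np.linalg.norm(A@X-B)
E
python3 - <<'E'
from h import *
np.set_printoptions(precision=4,suppress=True)
o=lambda x,y,s,a,b:((x+.5)/s-.5+a,(y+.5)/s-.5+b)
c1=lambda x,y:("top",*o(x,y,4,165,120));c2=lambda x,y:("top",*o(x,y,4.5,370,115))
c3=lambda x,y:("side",*o(x,y,5,235,215));c4=lambda x,y:("side",*o(x,y,6,255,110))
def both(nm,a,b,z):
    print(nm,"tri",*tri(a,b),"topz",atz(*a,z),"sidez",atz(*b,z))
both("knobtop",c1(218,202),c3(268,143),.175)
both("ball",c1(134,156),c3(196,288),.118)
both("grip",c2(129,331),c4(353,142),.215)
both("riserelbow",c2(210,88),c4(118,130),.2)
both("spoutelbow",c2(272,490),c4(492,108),.2)
both("gripend",c2(78,347),c4(366,175),.212)
both("post",c1(255,236),c3(278,278),.036)
K=[atz(*c1(*p),.02) for p in((140,38),(467,118),(363,512),(36,430))]
for k in K: print("corner",k)
K2=[atz(*c3(*p),.02) for p in((172,107),(590,213),(490,535),(35,410))]
for k in K2: print("corner side",k)
print("valve axis top", atz(*c2(243,300),.212))
E
```

```text
knobtop tri [0.5997 0.246  0.1659] 0.0007979647579948609 topz [0.5988 0.2443 0.175 ] sidez [0.5978 0.2529 0.175 ]
ball tri [0.6355 0.3105 0.1141] 0.0009685720573288122 topz [0.6355 0.3096 0.118 ] sidez [0.6341 0.3131 0.118 ]
grip tri [ 0.5628 -0.1815  0.2077] 0.001436414239735018 topz [ 0.5629 -0.1802  0.215 ] sidez [ 0.561  -0.1727  0.215 ]
riserelbow tri [ 0.7033 -0.2319  0.1667] 0.0009239812503188025 topz [ 0.6958 -0.2246  0.2   ] sidez [ 0.6949 -0.1923  0.2   ]
spoutelbow tri [ 0.4868 -0.2669  0.1653] 0.0015066837387869181 topz [ 0.4838 -0.2582  0.2   ] sidez [ 0.4867 -0.2249  0.2   ]
gripend tri [ 0.5536 -0.1552  0.2069] 0.0015493604924443586 topz [ 0.5541 -0.1544  0.212 ] sidez [ 0.552  -0.1491  0.212 ]
post tri [0.5993 0.2459 0.0317] 0.0007635847662790962 topz [0.5982 0.2452 0.036 ] sidez [0.5994 0.2487 0.036 ]
corner [0.7353 0.3332 0.02  ]
corner [0.6865 0.1068 0.02  ]
corner [0.4158 0.1669 0.02  ]
corner [0.4644 0.3885 0.02  ]
corner side [0.6839 0.1127 0.02  ]
corner side [0.4142 0.1768 0.02  ]
corner side [0.4643 0.3995 0.02  ]
corner side [0.7322 0.3391 0.02  ]
valve axis top [ 0.5812 -0.2398  0.212 ]
```

```bash
cat >> h.py <<'E'
from scipy.spatial.transform import Rotation as Ro
np.set_printoptions(precision=4,suppress=True)
def plan(x,y,z,psi):
    s=r.get_state(); R=Ro.from_quat(s["eef_rot"]); p=s["tool_pos"]
    M=R.as_matrix(); h=np.degrees(np.arctan2(M[1,2],M[0,2]))
    c,sn=np.cos(np.radians(psi)),np.sin(np.radians(psi))
    T=np.array([[sn,0,c],[-c,0,sn],[0,-1,0]])
    d=M.T@(np.array([x,y,z])-p); w=(R.inv()*Ro.from_matrix(T)).as_rotvec()/np.radians(45)
    print("t",s["clock"],"pos",p,"heading",h,"tooly",M[:,1],"q",s["q"],"F",s["contact_force"],"op",s["opening"])
    print("d",d,"w",w)
E
python3 - <<'E'
from h import *
plan(.563,-.1815,.42,17.6)
plan(.563,-.1815,.42,-162.4)
E
```

```text
t 0.1 pos [0.2817 0.5576 0.404 ] heading 63.198966012399325 tooly [-0.0006 -0.0015 -1.    ] q [-1.0692  0.6899 -0.1945  1.5662  0.1573  0.9025 -0.2151] F [ 0.3439 -0.347   0.2481] op 1.0031794506332545
d [ 0.5843 -0.0151 -0.5329] w [0.0019 1.0133 0.001 ]
t 0.1 pos [0.2817 0.5576 0.404 ] heading 63.198966012399325 tooly [-0.0006 -0.0015 -1.    ] q [-1.0692  0.6899 -0.1945  1.5662  0.1573  0.9025 -0.2151] F [ 0.3439 -0.347   0.2481] op 1.0031794506332545
d [ 0.5843 -0.0151 -0.5329] w [ 0.0012 -2.9867 -0.0024]
```

>>> {"name": "arm_command", "arguments": {
  "deltas": [
    {"dx": 0.03,"dy": -0.005,"dz": -0.027,"wy": 0.05},
    {"dx": 0.06,"dy": -0.01,"dz": -0.054,"wy": 0.1},
    {"dx": 0.09,"dy": -0.015,"dz": -0.081,"wy": 0.15},
    {"dx": 0.12,"dy": -0.015,"dz": -0.108,"wy": 0.2},
    {"dx": 0.15,"dy": -0.015,"dz": -0.135,"wy": 0.25}
  ],
  "claw": 1,
  "grip_force": 20
}}

```text
invalid input at $.deltas[0]: expected keys dx, dy, dz, wx, wy, wz
```

>>> {"name": "arm_command", "arguments": {
  "deltas": [
    {"dx": 0.035,"dz": -0.02,"wy": 0.05},
    {"dx": 0.07,"dz": -0.04,"wy": 0.1},
    {"dx": 0.105,"dz": -0.06,"wy": 0.15},
    {"dx": 0.14,"dz": -0.08,"wy": 0.2},
    {"dx": 0.175,"dz": -0.1,"wy": 0.25}
  ]
}}

```text
invalid input at $.deltas[0]: expected keys dx, dy, dz, wx, wy, wz
```

```bash
python3 - <<'E'
from h import *
plan(.563,-.1815,.42,17.6)
E
```

```text
t 0.1 pos [0.2817 0.5576 0.404 ] heading 63.198966012399325 tooly [-0.0006 -0.0015 -1.    ] q [-1.0692  0.6899 -0.1945  1.5662  0.1573  0.9025 -0.2151] F [ 0.3439 -0.347   0.2481] op 1.0031794506332545
d [ 0.5843 -0.0151 -0.5329] w [0.0019 1.0133 0.001 ]
```

>>> {"name": "arm_command", "arguments": {
  "deltas": [
    {"dx": 0.03,"dy": -0.005,"dz": -0.027,"wx": 0,"wy": 0.05,"wz": 0},
    {"dx": 0.06,"dy": -0.01,"dz": -0.054,"wx": 0,"wy": 0.1,"wz": 0},
    {"dx": 0.09,"dy": -0.015,"dz": -0.081,"wx": 0,"wy": 0.15,"wz": 0},
    {"dx": 0.12,"dy": -0.015,"dz": -0.108,"wx": 0,"wy": 0.2,"wz": 0},
    {"dx": 0.15,"dy": -0.015,"dz": -0.135,"wx": 0,"wy": 0.25,"wz": 0}
  ],
  "claw": 1,
  "grip_force": 20
}}

```text
clock: 0.6
tool_pos: [0.3551, 0.3681, 0.4197]
eef_rot: [0.668, -0.231, 0.231, -0.668]
contact_force: [0.8, -0.5, -0.5]
opening: 0.998
```

```bash
python3 - <<'E'
from h import *
plan(.563,-.1815,.42,17.6)
E
```

```text
t 0.6 pos [0.3551 0.3681 0.4197] heading 51.86431982636988 tooly [-0.     -0.0002 -1.    ] q [-0.787   0.5208 -0.1656  1.8863  0.1216  0.7442 -0.1154] F [ 0.7722 -0.4685 -0.4923] op 0.9981371286657534
d [ 0.5029 -0.0002 -0.3039] w [0.0002 0.7614 0.0002]
```

>>> {"name": "arm_command", "arguments": {
  "deltas": [
    {"dx": 0.035,"dy": 0,"dz": -0.021,"wx": 0,"wy": 0.055,"wz": 0},
    {"dx": 0.07,"dy": 0,"dz": -0.042,"wx": 0,"wy": 0.11,"wz": 0},
    {"dx": 0.105,"dy": 0,"dz": -0.063,"wx": 0,"wy": 0.165,"wz": 0},
    {"dx": 0.14,"dy": 0,"dz": -0.084,"wx": 0,"wy": 0.22,"wz": 0},
    {"dx": 0.175,"dy": 0,"dz": -0.105,"wx": 0,"wy": 0.275,"wz": 0}
  ]
}}

```text
clock: 1.1
tool_pos: [0.4282, 0.1775, 0.4196]
eef_rot: [0.64, -0.302, 0.302, -0.639]
contact_force: [-0.1, 0.4, 1.2]
opening: 0.997
```

```bash
python3 - <<'E'
from h import *
plan(.563,-.1815,.42,17.6)
E
```

```text
t 1.1 pos [0.4282 0.1775 0.4196] heading 39.48299394321225 tooly [-0.0002 -0.0001 -1.    ] q [-0.4104  0.4601 -0.1219  2.0178  0.0872  0.6687  0.1008] F [-0.1007  0.3859  1.1693] op 0.9970869151324795
d [ 0.3628 -0.0004 -0.1242] w [ 0.0003  0.4863 -0.    ]
```

>>> {"name": "arm_command", "arguments": {
  "deltas": [
    {"dx": 0.04,"dy": 0,"dz": -0.014,"wx": 0,"wy": 0.054,"wz": 0},
    {"dx": 0.08,"dy": 0,"dz": -0.028,"wx": 0,"wy": 0.108,"wz": 0},
    {"dx": 0.12,"dy": 0,"dz": -0.042,"wx": 0,"wy": 0.16,"wz": 0},
    {"dx": 0.16,"dy": 0,"dz": -0.056,"wx": 0,"wy": 0.22,"wz": 0},
    {"dx": 0.2,"dy": 0,"dz": -0.07,"wx": 0,"wy": 0.27,"wz": 0}
  ]
}}

```text
clock: 1.6
tool_pos: [0.5016, -0.0213, 0.4195]
eef_rot: [0.604, -0.368, 0.368, -0.604]
contact_force: [0.9, 1.0, -0.1]
opening: 1.001
```

```bash
python3 - <<'E'
from h import *
plan(.563,-.1815,.42,17.6)
E
```

```text
t 1.6 pos [ 0.5016 -0.0213  0.4195] heading 27.322495463552375 tooly [-0.0005  0.0002 -1.    ] q [-0.0016  0.5068 -0.0737  1.9155  0.0538  0.7217  0.3705] F [ 0.9148  0.9769 -0.0663] op 1.0008088032445759
d [ 0.1705 -0.0005 -0.019 ] w [ 0.0005  0.2161 -0.0005]
```

>>> {"name": "arm_command", "arguments": {
  "deltas": [
    {"dx": 0.04,"dy": 0,"dz": -0.005,"wx": 0,"wy": 0.054,"wz": 0},
    {"dx": 0.08,"dy": 0,"dz": -0.01,"wx": 0,"wy": 0.108,"wz": 0},
    {"dx": 0.12,"dy": 0,"dz": -0.015,"wx": 0,"wy": 0.16,"wz": 0},
    {"dx": 0.15,"dy": 0,"dz": -0.018,"wx": 0,"wy": 0.2,"wz": 0},
    {"dx": 0.166,"dy": 0,"dz": -0.018,"wx": 0,"wy": 0.21,"wz": 0}
  ]
}}

```text
clock: 2.1
tool_pos: [0.5619, -0.1787, 0.4192]
eef_rot: [0.572, -0.417, 0.417, -0.57]
contact_force: [-0.4, -0.3, -0.1]
opening: 1.0
```

```bash
python3 - <<'E'
from h import *
import cv2
t=r.snapshot("top")[:,:,::-1]; s=r.snapshot("side")[:,:,::-1]
plan(.563,-.1815,.42,17.6)
cv2.imwrite("pics/a1.png",np.hstack([cv2.resize(t[115:245,355:485],(400,400)),cv2.resize(s[60:190,255:385],(400,400))]))
print(proj("top",[.563,-.1815,.212]),proj("side",[.563,-.1815,.212]))
E
```

```text
t 2.2 pos [ 0.562  -0.1779  0.4191] heading 17.729326841859017 tooly [-0.0001 -0.0015 -1.    ] q [ 0.2456  0.6198 -0.0302  1.6654  0.0252  0.8565  0.514 ] F [-0.9    -0.2092 -0.3451] op 1.0012829797212057
d [ 0.0038 -0.0009 -0.0001] w [0.0007 0.0029 0.0017]
[398.6079 188.2801] [313.0308 132.1957]
```

View pics/a1.png

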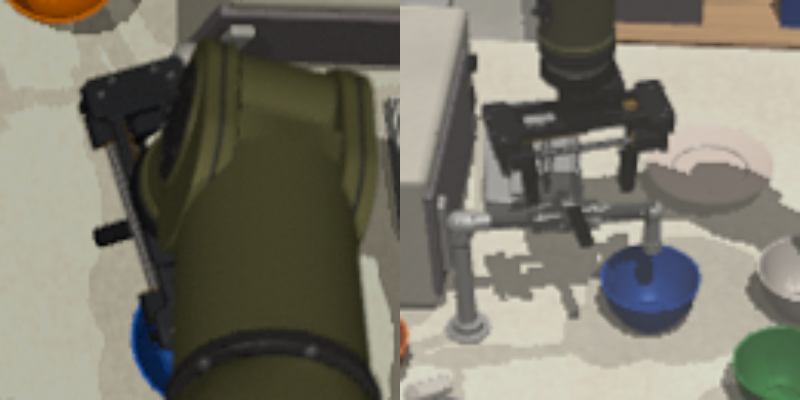

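The side view shows the lever grip (580,222) centred below and between the open fingers at (530,185) and (628,180). I'll descend 60 mm.

>>> {"name": "arm_command", "arguments": {
  "deltas": [
    {"dx": 0.004,"dy": 0.015,"dz": 0,"wx": 0,"wy": 0,"wz": 0},
    {"dx": 0.004,"dy": 0.03,"dz": 0,"wx": 0,"wy": 0,"wz": 0},
    {"dx": 0.004,"dy": 0.045,"dz": 0,"wx": 0,"wy": 0,"wz": 0},
    {"dx": 0.004,"dy": 0.058,"dz": 0,"wx": 0,"wy": 0,"wz": 0},
    {"dx": 0.004,"dy": 0.058,"dz": 0,"wx": 0,"wy": 0,"wz": 0}
  ]
}}

```text
clock: 2.7
tool_pos: [0.5623, -0.1776, 0.3599]
eef_rot: [0.573, -0.417, 0.414, -0.572]
contact_force: [-0.0, -0.4, 0.2]
opening: 1.001
```

>>> {"name": "arm_command", "arguments": {
  "deltas": [
    {"dx": 0,"dy": 0,"dz": 0,"wx": 0,"wy": 0,"wz": 0},
    {"dx": 0,"dy": 0,"dz": 0,"wx": 0,"wy": 0,"wz": 0},
    {"dx": 0,"dy": 0,"dz": 0,"wx": 0,"wy": 0,"wz": 0},
    {"dx": 0,"dy": 0,"dz": 0,"wx": 0,"wy": 0,"wz": 0},
    {"dx": 0,"dy": 0,"dz": 0,"wx": 0,"wy": 0,"wz": 0}
  ],
  "claw": -1,
  "grip_force": 15
}}

```text
clock: 3.2
tool_pos: [0.5631, -0.179, 0.362]
eef_rot: [-0.572, 0.416, -0.416, 0.572]
contact_force: [-0.2, -0.0, 0.7]
opening: 0.57
```

```bash
python3 - <<'E'
from h import *
import cv2
s=r.snapshot("side")[:,:,::-1]
plan(.563,-.1815,.359,17.6)
cv2.imwrite("pics/a2.png",cv2.resize(s[80:190,255:365],(600,600),interpolation=2))
E
```

```text
t 3.25 pos [ 0.5631 -0.1791  0.3619] heading 17.967210943410613 tooly [ 0.0004 -0.0001 -1.    ] q [ 0.2489  0.6936 -0.0328  1.7214  0.0315  0.7267  0.5137] F [ 0.2779 -0.515  -0.1439] op 0.5250061331999849
d [ 0.0023  0.0029 -0.0009] w [-0.0005  0.0082  0.0003]
```

View pics/a2.png

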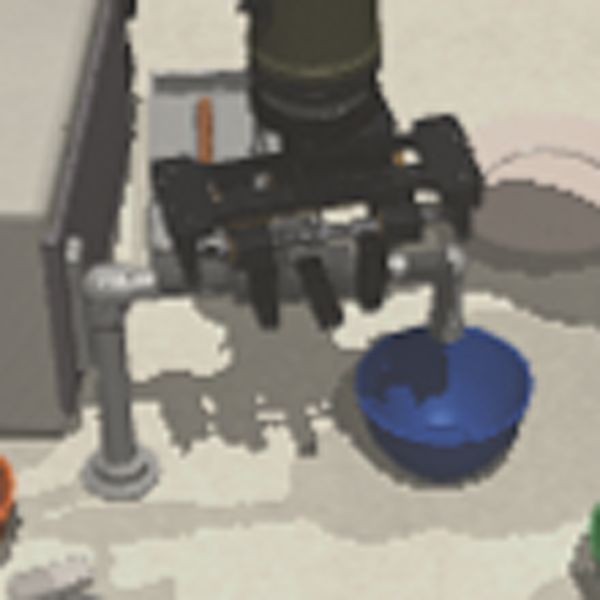

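The grip (318,290) sits between the closing fingers at (262,290) and (370,275). I'll keep closing.

>>> {"name": "arm_command", "arguments": {
  "deltas": [
    {"dx": 0,"dy": 0.002,"dz": 0,"wx": 0,"wy": 0,"wz": 0},
    {"dx": 0,"dy": 0.002,"dz": 0,"wx": 0,"wy": 0,"wz": 0},
    {"dx": 0,"dy": 0.002,"dz": 0,"wx": 0,"wy": 0,"wz": 0},
    {"dx": 0,"dy": 0.002,"dz": 0,"wx": 0,"wy": 0,"wz": 0},
    {"dx": 0,"dy": 0.002,"dz": 0,"wx": 0,"wy": 0,"wz": 0}
  ]
}}

```text
clock: 3.75
tool_pos: [0.5629, -0.179, 0.3596]
eef_rot: [0.572, -0.416, 0.416, -0.572]
contact_force: [-0.1, 0.4, -0.2]
opening: 0.178
```

>>> {"name": "arm_command", "arguments": {
  "deltas": [
    {"dx": 0,"dy": 0,"dz": 0,"wx": 0,"wy": 0,"wz": 0},
    {"dx": 0,"dy": 0,"dz": 0,"wx": 0,"wy": 0,"wz": 0},
    {"dx": 0,"dy": 0,"dz": 0,"wx": 0,"wy": 0,"wz": 0},
    {"dx": 0,"dy": 0,"dz": 0,"wx": 0,"wy": 0,"wz": 0},
    {"dx": 0,"dy": 0,"dz": 0,"wx": 0,"wy": 0,"wz": 0}
  ]
}}

```text
clock: 4.25
tool_pos: [0.5629, -0.179, 0.3596]
eef_rot: [0.572, -0.416, 0.416, -0.572]
contact_force: [-0.9, -0.5, 0.3]
opening: 0.181
```

```bash
python3 - <<'E'
from h import *
import cv2
s=r.snapshot("side")[:,:,::-1]
plan(.563,-.1815,.359,17.6)
cv2.imwrite("pics/a3.png",cv2.resize(s[80:190,255:365],(600,600),interpolation=2))
E
```

```text
t 4.3 pos [ 0.5629 -0.179   0.3596] heading 17.973107640151692 tooly [-0.0004  0.0001 -1.    ] q [ 0.2488  0.6966 -0.0328  1.7236  0.0318  0.7223  0.5135] F [-0.4154 -0.0695  0.6877] op 0.17611168399164176
d [ 0.0024  0.0006 -0.0007] w [ 0.0005  0.0083 -0.0003]
```

View pics/a3.png

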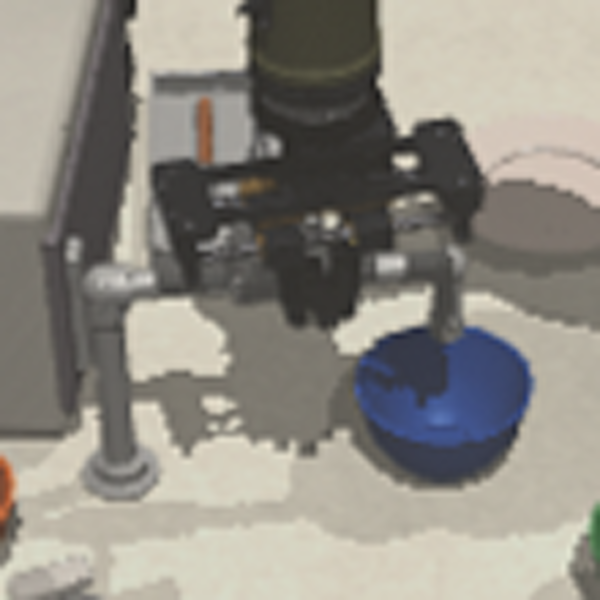

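The opening is 0.18, or 15.8 mm, which matches the 16 mm grip width, so the lever is held. Next I'll work out the arc.

```bash
python3 - <<'E'
from h import *
s=r.get_state(); M=Ro.from_quat(s["eef_rot"]).as_matrix(); p=s["tool_pos"]
A=np.array([.585,-.2508,p[2]])
for a in np.linspace(0,36.6,11)[1:]:
    if a<20: base=(M,p)
    if abs(a-18.3)<.1: R5=Ro.from_euler('z',a,degrees=True).as_matrix()
    q=A+Ro.from_euler('z',a,degrees=True).apply(p-A)
    print(a,"from now",M.T@(q-p),"wy",-a/45)
    if a>18.4:
        p5=A+Ro.from_euler('z',18.3,degrees=True).apply(p-A)
        print("   from call2",(R5@M).T@(q-p5),-(a-18.3)/45)
E
```

```text
3.66 from now [ 0.0001  0.     -0.0048] wy -0.08133333333333334
7.32 from now [ 0.0005  0.     -0.0096] wy -0.16266666666666668
10.98 from now [ 0.0012  0.     -0.0143] wy -0.24400000000000002
14.64 from now [ 0.0021  0.     -0.019 ] wy -0.32533333333333336
18.3 from now [ 0.0034  0.     -0.0236] wy -0.4066666666666667
21.96 from now [ 0.005   0.     -0.0282] wy -0.48800000000000004
   from call2 [ 0.0001  0.     -0.0048] -0.08133333333333334
25.62 from now [ 0.0069  0.     -0.0326] wy -0.5693333333333334
   from call2 [ 0.0005  0.     -0.0096] -0.16266666666666668
29.28 from now [ 0.009   0.     -0.0369] wy -0.6506666666666667
   from call2 [ 0.0012  0.     -0.0143] -0.24400000000000002
32.94 from now [ 0.0114  0.     -0.041 ] wy -0.732
   from call2 [ 0.0021  0.     -0.019 ] -0.32533333333333325
36.6 from now [ 0.0141  0.     -0.045 ] wy -0.8133333333333334
   from call2 [ 0.0034  0.     -0.0236] -0.4066666666666667
```

>>> {"name": "arm_command", "arguments": {
  "deltas": [
    {"dx": 0.0001,"dy": 0,"dz": -0.0048,"wx": 0,"wy": -0.081,"wz": 0},
    {"dx": 0.0005,"dy": 0,"dz": -0.0096,"wx": 0,"wy": -0.163,"wz": 0},
    {"dx": 0.0012,"dy": 0,"dz": -0.0143,"wx": 0,"wy": -0.244,"wz": 0},
    {"dx": 0.0021,"dy": 0,"dz": -0.019,"wx": 0,"wy": -0.325,"wz": 0},
    {"dx": 0.0034,"dy": 0,"dz": -0.0236,"wx": 0,"wy": -0.407,"wz": 0}
  ]
}}

```text
clock: 4.8
tool_pos: [0.5421, -0.1895, 0.3597]
eef_rot: [-0.631, 0.318, -0.319, 0.632]
contact_force: [2.1, -0.6, -3.3]
opening: 0.179
```

>>> {"name": "arm_command", "arguments": {
  "deltas": [
    {"dx": 0.0001,"dy": 0,"dz": -0.0048,"wx": 0,"wy": -0.081,"wz": 0},
    {"dx": 0.0005,"dy": 0,"dz": -0.0096,"wx": 0,"wy": -0.163,"wz": 0},
    {"dx": 0.0012,"dy": 0,"dz": -0.0143,"wx": 0,"wy": -0.244,"wz": 0},
    {"dx": 0.0021,"dy": 0,"dz": -0.019,"wx": 0,"wy": -0.325,"wz": 0},
    {"dx": 0.0034,"dy": 0,"dz": -0.0236,"wx": 0,"wy": -0.407,"wz": 0}
  ]
}}

```text
clock: 5.3
tool_pos: [0.5253, -0.2062, 0.3597]
eef_rot: [-0.673, 0.213, -0.215, 0.674]
contact_force: [2.5, 0.1, -3.7]
opening: 0.176
```

>>> {"name": "arm_command", "arguments": {
  "deltas": [
    {"dx": 0,"dy": 0,"dz": 0,"wx": 0,"wy": 0,"wz": 0},
    {"dx": 0,"dy": 0,"dz": 0,"wx": 0,"wy": 0,"wz": 0},
    {"dx": 0,"dy": 0,"dz": 0,"wx": 0,"wy": 0,"wz": 0},
    {"dx": 0,"dy": 0,"dz": 0,"wx": 0,"wy": 0,"wz": 0},
    {"dx": 0,"dy": 0,"dz": 0,"wx": 0,"wy": 0,"wz": 0}
  ]
}}

```text
clock: 5.8
tool_pos: [0.5249, -0.2067, 0.3597]
eef_rot: [0.674, -0.215, 0.216, -0.673]
contact_force: [2.2, -3.7, -4.6]
opening: 0.176
```

```bash
python3 - <<'E'
from h import *
import cv2
plan(.5242,-.2069,.359,54.2)
p=r.get_state()["tool_pos"]; print(np.degrees(np.arctan2(p[1]+.2508,p[0]-.585)))
s=r.snapshot("side")[:,:,::-1]
cv2.imwrite("pics/a4.png",cv2.resize(s[80:190,255:365],(600,600),interpolation=2))
E
```

```text
t 5.8 pos [ 0.5249 -0.2067  0.3597] heading 54.56488941367591 tooly [ 0.0009 -0.001  -1.    ] q [ 0.4281  0.6713 -0.2261  1.7985  0.2206  0.6953  1.0318] F [ 2.2139 -3.7445 -4.5837] op 0.176312786175787
d [-0.0005  0.0007 -0.0006] w [0.0004 0.0081 0.0016]
143.71022101751177
```

View pics/a4.png

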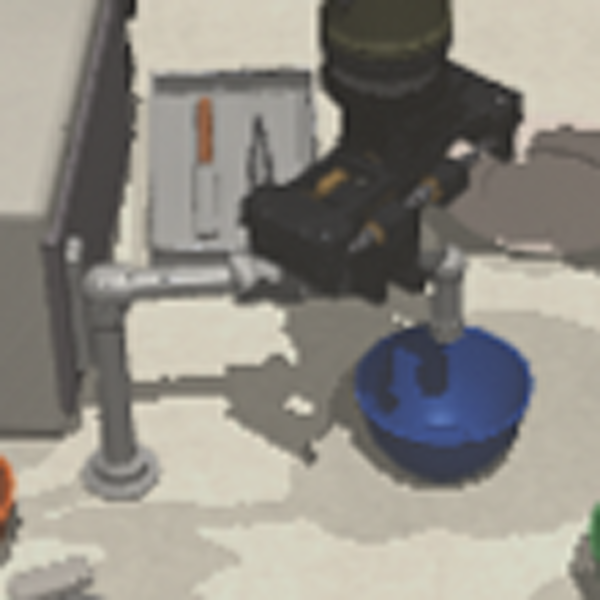

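The gripper has carried the lever to 143.7° (target 144.2°). Now I'll release and rise.

>>> {"name": "arm_command", "arguments": {
  "deltas": [
    {"dx": 0,"dy": 0,"dz": 0,"wx": 0,"wy": 0,"wz": 0},
    {"dx": 0,"dy": 0,"dz": 0,"wx": 0,"wy": 0,"wz": 0},
    {"dx": 0,"dy": 0,"dz": 0,"wx": 0,"wy": 0,"wz": 0},
    {"dx": 0,"dy": 0,"dz": 0,"wx": 0,"wy": 0,"wz": 0},
    {"dx": 0,"dy": 0,"dz": 0,"wx": 0,"wy": 0,"wz": 0}
  ],
  "claw": 0.1
}}

```text
clock: 6.35
tool_pos: [0.5246, -0.206, 0.3598]
eef_rot: [-0.674, 0.215, -0.215, 0.674]
contact_force: [-1.0, -0.6, 0.1]
opening: 0.545
```

>>> {"name": "arm_command", "arguments": {
  "deltas": [
    {"dx": 0,"dy": -0.02,"dz": 0,"wx": 0,"wy": 0,"wz": 0},
    {"dx": 0,"dy": -0.04,"dz": 0,"wx": 0,"wy": 0,"wz": 0},
    {"dx": 0,"dy": -0.06,"dz": 0,"wx": 0,"wy": 0,"wz": 0},
    {"dx": 0,"dy": -0.08,"dz": 0,"wx": 0,"wy": 0,"wz": 0},
    {"dx": 0,"dy": -0.08,"dz": 0,"wx": 0,"wy": 0,"wz": 0}
  ]
}}

```text
clock: 6.85
tool_pos: [0.5254, -0.2063, 0.4422]
eef_rot: [-0.674, 0.213, -0.217, 0.674]
contact_force: [0.3, 0.3, -0.1]
opening: 0.552
```

```bash
python3 - <<'E'
from h import *
plan(.599,.246,.44,0)
E
```

```text
t 6.85 pos [ 0.5254 -0.2063  0.4422] heading 54.59368559339285 tooly [ 0.0052 -0.0014 -1.    ] q [ 0.4482  0.5661 -0.2568  1.7061  0.1769  0.8866  1.0712] F [ 0.277   0.3453 -0.1414] op 0.5524987199752552
d [-0.202   0.0019  0.4113] w [-0.0053  1.2132  0.0048]
```

>>> {"name": "arm_command", "arguments": {
  "deltas": [
    {"dx": -0.013,"dy": 0,"dz": 0.027,"wx": 0,"wy": 0.16,"wz": 0},
    {"dx": -0.027,"dy": 0,"dz": 0.055,"wx": 0,"wy": 0.32,"wz": 0},
    {"dx": -0.04,"dy": 0,"dz": 0.082,"wx": 0,"wy": 0.48,"wz": 0},
    {"dx": -0.054,"dy": 0,"dz": 0.11,"wx": 0,"wy": 0.64,"wz": 0},
    {"dx": -0.067,"dy": 0,"dz": 0.137,"wx": 0,"wy": 0.8,"wz": 0}
  ],
  "claw": 1
}}

```text
clock: 7.35
tool_pos: [0.5491, -0.0543, 0.4386]
eef_rot: [0.574, -0.415, 0.413, -0.573]
contact_force: [-0.2, 0.2, 0.1]
opening: 0.976
```

```bash
python3 - <<'E'
from h import *
import cv2
t=r.snapshot("top")[:,:,::-1]
cv2.imwrite("pics/b1.png",t)
cv2.imwrite("pics/b2.png",cv2.resize(t[115:245,370:470],None,fx=4.5,fy=4.5,interpolation=cv2.INTER_CUBIC))
plan(.599,.246,.44,-55)
E
```

```text
t 7.4 pos [ 0.5502 -0.0477  0.4387] heading 18.521089069061798 tooly [-0.0004  0.0056 -1.    ] q [ 0.0479  0.547  -0.07    1.7494  0.0411  0.8471  0.284 ] F [-0.0406  5.2748  1.1749] op 0.9947700111397457
d [-0.263   0.0003  0.1396] w [ 0.003   1.6338 -0.0071]
```

View pics/b2.png

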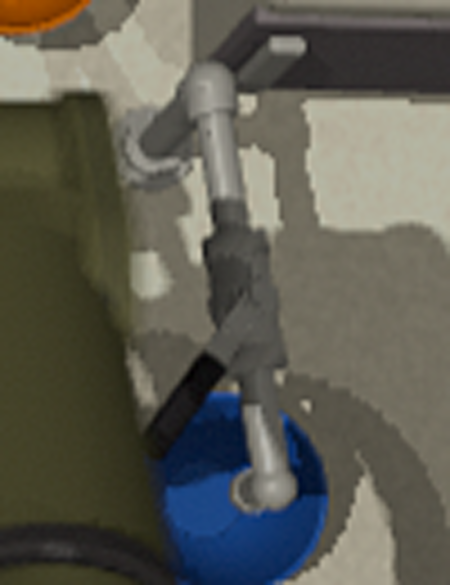

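The tap picture shows the lever, from pivot (245,300) to grip about (180,405), now diagonal at roughly 45–50°. I'll re-measure it once the arm is clear. Carrying on to the carousel.

>>> {"name": "arm_command", "arguments": {
  "deltas": [
    {"dx": -0.026,"dy": 0,"dz": 0.014,"wx": 0,"wy": 0.16,"wz": 0},
    {"dx": -0.052,"dy": 0,"dz": 0.028,"wx": 0,"wy": 0.32,"wz": 0},
    {"dx": -0.079,"dy": 0,"dz": 0.042,"wx": 0,"wy": 0.48,"wz": 0},
    {"dx": -0.105,"dy": 0,"dz": 0.056,"wx": 0,"wy": 0.64,"wz": 0},
    {"dx": -0.13,"dy": 0,"dz": 0.07,"wx": 0,"wy": 0.81,"wz": 0}
  ]
}}

```text
clock: 7.9
tool_pos: [0.5741, 0.0908, 0.4387]
eef_rot: [-0.416, 0.573, -0.572, 0.415]
contact_force: [1.0, 0.2, 0.2]
opening: 1.0
```

```bash
python3 - <<'E'
from h import *
plan(.599,.246,.44,-55)
E
```

```text
t 7.9 pos [0.5741 0.0908 0.4387] heading -18.081727737942234 tooly [-0.0016 -0.0005 -1.    ] q [-0.3159  0.5913  0.1351  1.6703 -0.0967  0.8882 -0.4578] F [0.993  0.1538 0.2006] op 1.0000258433015057
d [-0.1552 -0.0014 -0.0245] w [0.0013 0.8204 0.0017]
```

>>> {"name": "arm_command", "arguments": {
  "deltas": [
    {"dx": -0.031,"dy": 0,"dz": -0.005,"wx": 0,"wy": 0.16,"wz": 0},
    {"dx": -0.062,"dy": 0,"dz": -0.01,"wx": 0,"wy": 0.32,"wz": 0},
    {"dx": -0.093,"dy": 0,"dz": -0.015,"wx": 0,"wy": 0.48,"wz": 0},
    {"dx": -0.124,"dy": 0,"dz": -0.02,"wx": 0,"wy": 0.64,"wz": 0},
    {"dx": -0.15,"dy": 0,"dz": -0.024,"wx": 0,"wy": 0.8,"wz": 0}
  ]
}}

```text
clock: 8.4
tool_pos: [0.5972, 0.2417, 0.4384]
eef_rot: [-0.219, 0.673, -0.673, 0.218]
contact_force: [0.5, -1.1, -0.7]
opening: 1.003
```

>>> {"name": "arm_command", "arguments": {
  "deltas": [
    {"dx": 0,"dy": 0,"dz": 0,"wx": 0,"wy": 0,"wz": 0},
    {"dx": 0,"dy": 0,"dz": 0,"wx": 0,"wy": 0,"wz": 0},
    {"dx": 0,"dy": 0,"dz": 0,"wx": 0,"wy": 0,"wz": 0},
    {"dx": 0,"dy": 0,"dz": 0,"wx": 0,"wy": 0,"wz": 0},
    {"dx": 0,"dy": 0,"dz": 0,"wx": 0,"wy": 0,"wz": 0}
  ]
}}

```text
clock: 8.9
tool_pos: [0.5976, 0.2385, 0.4399]
eef_rot: [0.219, -0.672, 0.672, -0.219]
contact_force: [0.5, 0.3, -0.2]
opening: 1.004
```

```bash
python3 - <<'E'
from h import *
import cv2
t=r.snapshot("top")[:,:,::-1];s=r.snapshot("side")[:,:,::-1]
cv2.imwrite("pics/b3.png",cv2.resize(t[115:245,370:470],None,fx=4.5,fy=4.5,interpolation=cv2.INTER_CUBIC))
cv2.imwrite("pics/b4.png",cv2.resize(s[180:320,220:380],(800,600)[:1]*1+(600,) if 0 else (686,600),interpolation=2))
plan(.599,.246,.313,-55)
E
```

```text
t 9.0 pos [0.5975 0.2391 0.4399] heading -53.89251628906064 tooly [ 0.0002  0.0001 -1.    ] q [-0.6269  0.698   0.3334  1.4787 -0.2516  1.0069 -1.1717] F [-0.3401 -0.1249  0.8559] op 0.9988709138681381
d [-0.0052  0.1269 -0.0047] w [ 0.      0.0246 -0.0003]
```

View pics/b3.png

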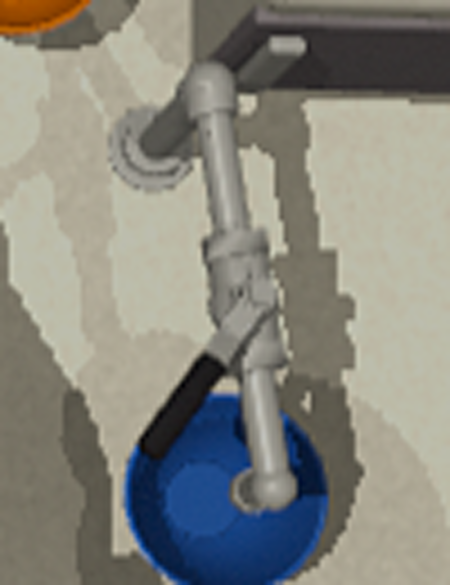

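View pics/b4.png

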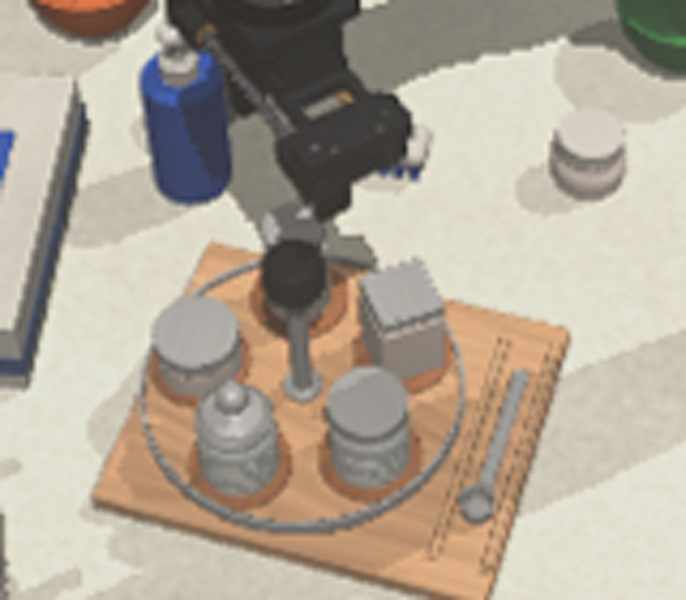

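```bash
python3 - <<'E'
from h import *
o=lambda x,y,s,a,b:((x+.5)/s-.5+a,(y+.5)/s-.5+b)
c2=lambda x,y:("top",*o(x,y,4.5,370,115))
a=atz(*c2(212,363),.215);b=atz(*c2(147,450),.215);m=(a+b)/2
print(a,b,np.linalg.norm(a-b),np.degrees(np.arctan2(*(b-a)[1::-1])),np.degrees(np.arctan2(m[1]+.2508,m[0]-.585)),m)
p=atz(*c2(210,88),.167);q=atz(*c2(272,490),.167);print(np.degrees(np.arctan2(*(p-q)[1::-1])))
p=atz(*c2(221,120),.167);q=atz(*c2(265,450),.167);print(np.degrees(np.arctan2(*(p-q)[1::-1])))
E
```

```text
[ 0.5475 -0.2232  0.215 ] [ 0.5016 -0.1901  0.215 ] 0.05664369840235545 144.1483559772303 143.85037906027728 [ 0.5246 -0.2066  0.215 ]
9.010042511915838
7.829353329714375
```

>>> {"name": "arm_command", "arguments": {
  "deltas": [
    {"dx": -0.002,"dy": 0.02,"dz": -0.002,"wx": 0,"wy": 0.02,"wz": 0},
    {"dx": -0.005,"dy": 0.04,"dz": -0.005,"wx": 0,"wy": 0.02,"wz": 0},
    {"dx": -0.005,"dy": 0.06,"dz": -0.005,"wx": 0,"wy": 0.02,"wz": 0},
    {"dx": -0.005,"dy": 0.075,"dz": -0.005,"wx": 0,"wy": 0.02,"wz": 0},
    {"dx": -0.005,"dy": 0.075,"dz": -0.005,"wx": 0,"wy": 0.02,"wz": 0}
  ]
}}

```text
clock: 9.5
tool_pos: [0.5977, 0.2466, 0.3626]
eef_rot: [0.216, -0.674, 0.674, -0.213]
contact_force: [-0.1, -0.7, 0.9]
opening: 1.003
```

```bash
python3 - <<'E'
from h import *
import cv2
s=r.snapshot("side")[:,:,::-1]
cv2.imwrite("pics/b5.png",cv2.resize(s[180:320,220:380],(686,600),interpolation=2))
plan(.599,.246,.313,-55)
E
```

```text
t 9.55 pos [0.5983 0.2467 0.3641] heading -54.75385574629352 tooly [-0.0017 -0.0007 -1.    ] q [-0.6227  0.785   0.306   1.5492 -0.2865  0.8538 -1.1668] F [-0.2301  0.3148  0.7884] op 0.9999430645890497
d [-0.0003  0.0511  0.001 ] w [0.0006 0.0055 0.0023]
```

View pics/b5.png

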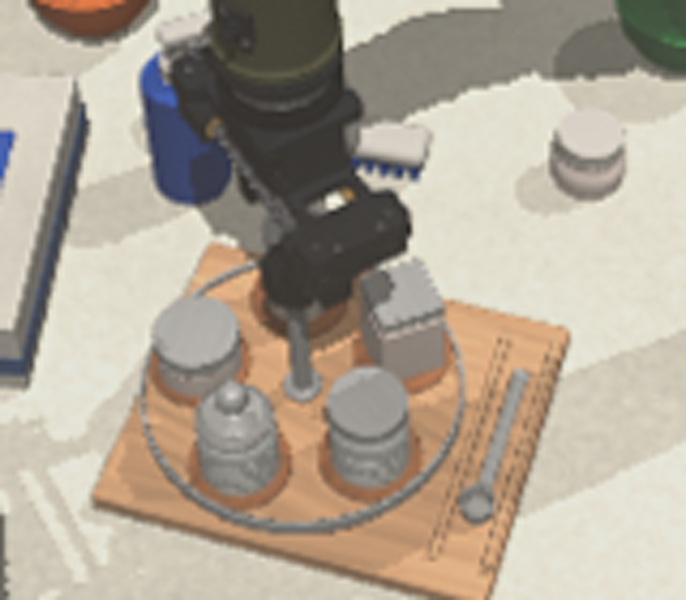

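The lever measures 144°, which is 45° of opening. The gripper is centred above the knob with the jars clear below, so I'll descend and close.

>>> {"name": "arm_command", "arguments": {
  "deltas": [
    {"dx": 0,"dy": 0.013,"dz": 0.001,"wx": 0,"wy": 0,"wz": 0},
    {"dx": 0,"dy": 0.026,"dz": 0.001,"wx": 0,"wy": 0,"wz": 0},
    {"dx": 0,"dy": 0.039,"dz": 0.001,"wx": 0,"wy": 0,"wz": 0},
    {"dx": 0,"dy": 0.05,"dz": 0.001,"wx": 0,"wy": 0,"wz": 0},
    {"dx": 0,"dy": 0.05,"dz": 0.001,"wx": 0,"wy": 0,"wz": 0}
  ]
}}

```text
clock: 10.05
tool_pos: [0.5983, 0.246, 0.3125]
eef_rot: [0.216, -0.674, 0.674, -0.213]
contact_force: [-0.0, -0.6, 0.4]
opening: 1.0
```

>>> {"name": "arm_command", "arguments": {
  "deltas": [
    {"dx": 0,"dy": 0,"dz": 0,"wx": 0,"wy": 0,"wz": 0},
    {"dx": 0,"dy": 0,"dz": 0,"wx": 0,"wy": 0,"wz": 0},
    {"dx": 0,"dy": 0,"dz": 0,"wx": 0,"wy": 0,"wz": 0},
    {"dx": 0,"dy": 0,"dz": 0,"wx": 0,"wy": 0,"wz": 0},
    {"dx": 0,"dy": 0,"dz": 0,"wx": 0,"wy": 0,"wz": 0}
  ],
  "claw": -1,
  "grip_force": 20
}}

```text
clock: 10.55
tool_pos: [0.5991, 0.2461, 0.3151]
eef_rot: [-0.214, 0.674, -0.674, 0.214]
contact_force: [-1.2, 0.1, 0.3]
opening: 0.569
```

>>> {"name": "arm_command", "arguments": {
  "deltas": [
    {"dx": 0,"dy": 0,"dz": 0,"wx": 0,"wy": 0,"wz": 0},
    {"dx": 0,"dy": 0,"dz": 0,"wx": 0,"wy": 0,"wz": 0},
    {"dx": 0,"dy": 0,"dz": 0,"wx": 0,"wy": 0,"wz": 0},
    {"dx": 0,"dy": 0,"dz": 0,"wx": 0,"wy": 0,"wz": 0},
    {"dx": 0,"dy": 0,"dz": 0,"wx": 0,"wy": 0,"wz": 0}
  ]
}}

```text
clock: 11.05
tool_pos: [0.5991, 0.2462, 0.3148]
eef_rot: [-0.214, 0.674, -0.674, 0.214]
contact_force: [-0.2, 0.1, 0.6]
opening: 0.448
```

```bash
python3 - <<'E'
from h import *
import cv2
s=r.snapshot("side")[:,:,::-1]
cv2.imwrite("pics/b6.png",cv2.resize(s[180:320,220:380],(686,600),interpolation=2))
plan(.599,.246,.313,-55)
E
```

```text
t 11.1 pos [0.599  0.2462 0.3148] heading -54.74021333968756 tooly [-0.      0.0003 -1.    ] q [-0.6084  0.8453  0.2805  1.5863 -0.3078  0.7537 -1.1472] F [-0.3343  0.67    1.769 ] op 0.44172675580249116
d [0.0002 0.0018 0.0002] w [ 0.0003  0.0058 -0.0002]
```

View pics/b6.png

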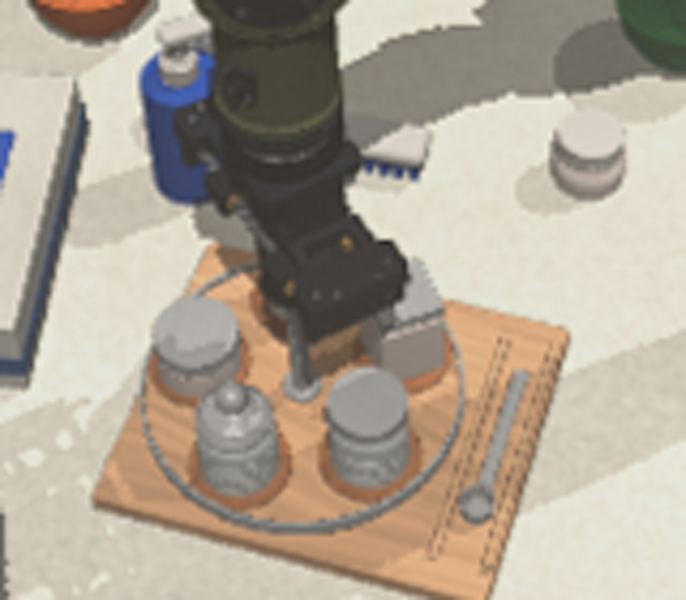

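The opening is about 39–40 mm, so the knob is gripped. I need a turn of about +107°, done in steps of 22.5° per call.

>>> {"name": "arm_command", "arguments": {
  "deltas": [
    {"dx": 0,"dy": 0,"dz": 0,"wx": 0,"wy": -0.1,"wz": 0},
    {"dx": 0,"dy": 0,"dz": 0,"wx": 0,"wy": -0.2,"wz": 0},
    {"dx": 0,"dy": 0,"dz": 0,"wx": 0,"wy": -0.3,"wz": 0},
    {"dx": 0,"dy": 0,"dz": 0,"wx": 0,"wy": -0.4,"wz": 0},
    {"dx": 0,"dy": 0,"dz": 0,"wx": 0,"wy": -0.5,"wz": 0}
  ]
}}

```text
clock: 11.6
tool_pos: [0.5992, 0.246, 0.3149]
eef_rot: [0.342, -0.619, 0.619, -0.343]
contact_force: [-0.9, -0.5, 0.8]
opening: 0.445
```

>>> {"name": "arm_command", "arguments": {
  "deltas": [
    {"dx": 0,"dy": 0,"dz": 0,"wx": 0,"wy": -0.1,"wz": 0},
    {"dx": 0,"dy": 0,"dz": 0,"wx": 0,"wy": -0.2,"wz": 0},
    {"dx": 0,"dy": 0,"dz": 0,"wx": 0,"wy": -0.3,"wz": 0},
    {"dx": 0,"dy": 0,"dz": 0,"wx": 0,"wy": -0.4,"wz": 0},
    {"dx": 0,"dy": 0,"dz": 0,"wx": 0,"wy": -0.5,"wz": 0}
  ]
}}

```text
clock: 12.1
tool_pos: [0.5994, 0.2459, 0.3149]
eef_rot: [0.456, -0.54, 0.54, -0.457]
contact_force: [0.9, 0.1, 1.1]
opening: 0.444
```

```bash
python3 - <<'E'
from h import *
import cv2
s=r.snapshot("side")[:,:,::-1]
cv2.imwrite("pics/b7.png",cv2.resize(s[180:320,220:380],(686,600),interpolation=2))
plan(.599,.246,.315,52.5)
E
```

```text
t 12.15 pos [0.5994 0.246  0.3149] heading -9.393687981755647 tooly [ 0.001   0.0002 -1.    ] q [-0.4916  0.826   0.0583  1.579  -0.0635  0.7374 -0.5691] F [ 0.4248 -0.5414  0.3924] op 0.44408612422848676
d [ 0.     -0.0001 -0.0004] w [-0.0014 -1.3754  0.0002]
```

View pics/b7.png

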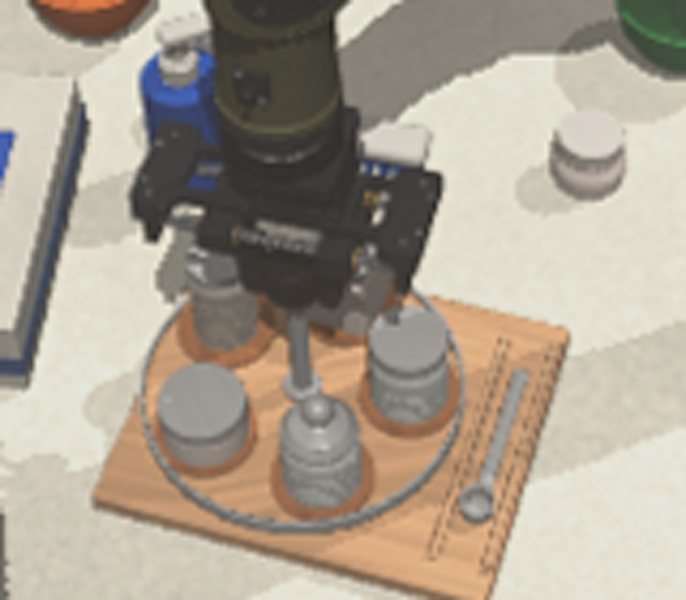

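The carousel follows the gripper: the ball jar is now at (318,410), about 45° further round. I'll continue.

>>> {"name": "arm_command", "arguments": {
  "deltas": [
    {"dx": 0,"dy": 0,"dz": 0,"wx": 0,"wy": -0.1,"wz": 0},
    {"dx": 0,"dy": 0,"dz": 0,"wx": 0,"wy": -0.2,"wz": 0},
    {"dx": 0,"dy": 0,"dz": 0,"wx": 0,"wy": -0.3,"wz": 0},
    {"dx": 0,"dy": 0,"dz": 0,"wx": 0,"wy": -0.4,"wz": 0},
    {"dx": 0,"dy": 0,"dz": 0,"wx": 0,"wy": -0.5,"wz": 0}
  ]
}}

```text
clock: 12.65
tool_pos: [0.5996, 0.2459, 0.3149]
eef_rot: [-0.552, 0.441, -0.441, 0.553]
contact_force: [0.6, 0.6, -0.2]
opening: 0.442
```

>>> {"name": "arm_command", "arguments": {
  "deltas": [
    {"dx": 0,"dy": 0,"dz": 0,"wx": 0,"wy": -0.1,"wz": 0},
    {"dx": 0,"dy": 0,"dz": 0,"wx": 0,"wy": -0.2,"wz": 0},
    {"dx": 0,"dy": 0,"dz": 0,"wx": 0,"wy": -0.3,"wz": 0},
    {"dx": 0,"dy": 0,"dz": 0,"wx": 0,"wy": -0.4,"wz": 0},
    {"dx": 0,"dy": 0,"dz": 0,"wx": 0,"wy": -0.5,"wz": 0}
  ]
}}

```text
clock: 13.15
tool_pos: [0.5998, 0.246, 0.3149]
eef_rot: [-0.628, 0.324, -0.325, 0.629]
contact_force: [2.0, 1.1, -0.2]
opening: 0.442
```

>>> {"name": "arm_command", "arguments": {
  "deltas": [
    {"dx": 0,"dy": 0,"dz": 0,"wx": 0,"wy": -0.08,"wz": 0},
    {"dx": 0,"dy": 0,"dz": 0,"wx": 0,"wy": -0.16,"wz": 0},
    {"dx": 0,"dy": 0,"dz": 0,"wx": 0,"wy": -0.24,"wz": 0},
    {"dx": 0,"dy": 0,"dz": 0,"wx": 0,"wy": -0.32,"wz": 0},
    {"dx": 0,"dy": 0,"dz": 0,"wx": 0,"wy": -0.37,"wz": 0}
  ]
}}

```text
clock: 13.65
tool_pos: [0.6, 0.2461, 0.3149]
eef_rot: [-0.668, 0.23, -0.231, 0.669]
contact_force: [2.6, 1.8, -0.8]
opening: 0.444
```

>>> {"name": "arm_command", "arguments": {
  "deltas": [
    {"dx": 0,"dy": 0,"dz": 0,"wx": 0,"wy": 0,"wz": 0},
    {"dx": 0,"dy": 0,"dz": 0,"wx": 0,"wy": 0,"wz": 0},
    {"dx": 0,"dy": 0,"dz": 0,"wx": 0,"wy": 0,"wz": 0},
    {"dx": 0,"dy": 0,"dz": 0,"wx": 0,"wy": 0,"wz": 0},
    {"dx": 0,"dy": 0,"dz": 0,"wx": 0,"wy": 0,"wz": 0}
  ]
}}

```text
clock: 14.15
tool_pos: [0.5999, 0.2461, 0.3149]
eef_rot: [-0.668, 0.231, -0.232, 0.669]
contact_force: [5.0, 1.8, -1.5]
opening: 0.444
```

```bash
python3 - <<'E'
from h import *
import cv2
s=r.snapshot("side")[:,:,::-1];t=r.snapshot("top")[:,:,::-1]
cv2.imwrite("pics/b8.png",cv2.resize(s[215:325,235:360],None,fx=5,fy=5,interpolation=2))
cv2.imwrite("pics/b9.png",cv2.resize(t[120:260,165:295],None,fx=4,fy=4,interpolation=2))
cv2.imwrite("pics/b10.png",t)
plan(.599,.246,.315,52.5)
E
```

```text
t 14.25 pos [0.5999 0.2462 0.3149] heading 51.82349973332333 tooly [ 0.0025  0.0007 -1.    ] q [-0.3321  0.8314 -0.2413  1.5685  0.257   0.7705  0.2221] F [ 5.0287  2.2407 -1.6766] op 0.44372193832931217
d [-0.0006 -0.0001 -0.0007] w [-0.0027 -0.015   0.0019]
```

View pics/b8.png

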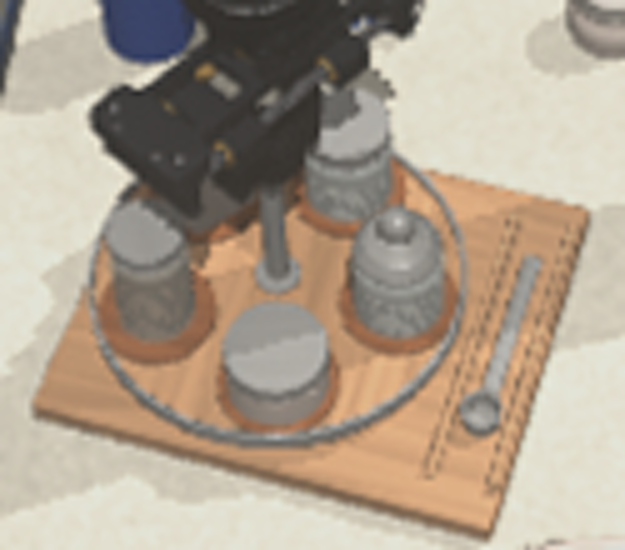

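View pics/b9.png

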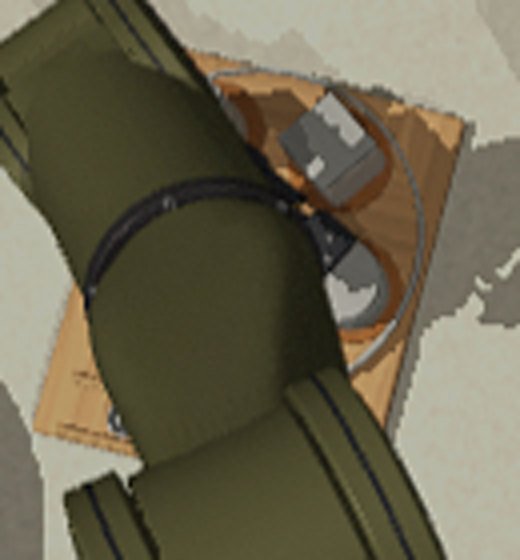

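View pics/b10.png

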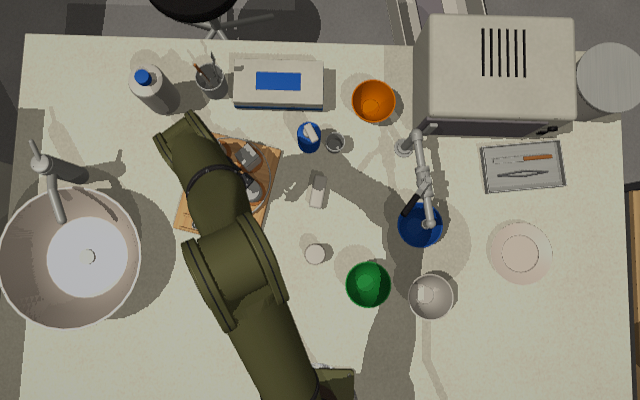

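```bash
python3 - <<'E'
from h import *
o=lambda x,y,s,a,b:((x+.5)/s-.5+a,(y+.5)/s-.5+b)
c3=lambda x,y:("side",*o(x,y,5,235,215))
ax=np.array([.5992,.246]);yaw=-12.2
R=np.array([[np.cos(np.radians(yaw)),np.sin(np.radians(yaw))],[-np.sin(np.radians(yaw)),np.cos(np.radians(yaw))]])
for nm,p,z in(("ball0",(196,288),.118),("ball",(397,224),.118),("coaster",(400,301),.037)):
    X=atz(*c3(*p),z);print(nm,X,"stand",R@(X[:2]-ax),"ang",np.degrees(np.arctan2(X[1]-ax[1],X[0]-ax[0])))
# predicted pixel of ball in crop for stand angle offsets
for a in(-10,-5,0,5,10):
    th=np.radians(180+yaw+a);X=[ax[0]+.075*np.cos(th),ax[1]+.075*np.sin(th)]
    f=lambda X:(np.array(proj("side",X))-[235,215]+.5)*5-.5
    print(a,"ball",f(X+[.118]),"coaster",f(X+[.037]))
f=lambda x,y,z:(np.array(proj("side",np.r_[ax+R.T@[x,y],z]))-[235,215]+.5)*5-.5
print("rest mid",f(-.141,0,.02),"front edge ends",f(-.165,.115,.02),f(-.165,-.115,.02),"back",f(.115,.115,.02),f(.115,-.115,.02))
E
```

```text
ball0 [0.6341 0.3131 0.118 ] stand [0.02  0.073] ang 62.507018400567524
ball [0.526  0.2622 0.118 ] stand [-0.075   0.0003] ang 167.55536017797613
coaster [0.5253 0.2604 0.037 ] stand [-0.0753 -0.0016] ang 168.98519456770657
-10 ball [388.6056 241.3494] coaster [390.5312 320.5143]
-5 ball [393.3678 232.5771] coaster [395.0905 311.8853]
0 ball [397.1681 223.5551] coaster [398.7287 303.0079]
5 ball [399.9853 214.3566] coaster [401.4251 293.9541]
10 ball [401.8065 205.055 ] coaster [403.1671 284.7959]
rest mid [505.8762 345.4815] front edge ends [494.2221 525.1421] [591.2204 202.1038] back [ 30.1991 402.1281] [167.5283 102.5313]
```

The ball jar, at (397,224) in the crop, measures about 0 to 3 mm off the stand's middle line. The scoop (500,345) and the loose items haven't moved, the lever is diagonal and the bowl is under the spout. The knob is still gripped at 20 N, so I'm handing in.

```bash
python3 - <<'E'
from h import *
s=r.get_state();print(s["qd"],s["opening"],s["clock"])
print(r.finish_job())
E
```

```text
[ 0.0018 -0.0023 -0.0003 -0.001  -0.0009 -0.0005 -0.0016] 0.44372193832931217 14.25
the job is handed in; nothing more can be done
None
```

I set the tap lever half open, turned the carousel until the ball-knob jar was at the front, and handed in at 14.25 s with the gripper still holding the centre knob. The hand-in reported no verdict, so these are my own last checks:

- **Lever:** it measured 45° (±2°) in the top picture. It started about 8° open, not fully closed.
- **Jar:** I turned the carousel about +107° at roughly 0.8 rad/s. The jar's centre is 0 to 3 mm from the stand's middle line, within the 14 mm allowed.
- **Measurement disagreement:** the two cameras differ by about 2–3 mm in this area, so the jar may be about 2° past the middle.
- **Grip:** I set the grip to 20 N, and the fingers stopped at about 39 mm on the 40 mm knob, clear of the ball-knob jar. The arm was still, with a steady sideways force of about 5 N at the wrist.
- **Everything else:** the bowl, soap, brush, tub, cup and scoop looked unmoved in the final pictures. The arm hides part of the scoop in the top view, but the side view shows it in place.

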